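# Feed a slide carrier into the slide reader with a push stick

### The arm

A 6-joint arm with a two-finger parallel gripper is mounted at the origin on the work surface. World frame = base frame: x ahead of the robot, y to its left, z up, the work surface at z = 0. Lengths are in m, angles in rad, forces in N, time in s.
With the tool pointing down it reaches from about 0.35 to 0.95 m from the base axis. Payload 17.4 kg.
Tool frame: the origin (TCP) lies on the front face of the gripper's body, between the roots of the fingers; the fingertips stand 84 mm ahead of it and the grasp point (between the pads) lies 65 mm ahead of it; z points along the fingers, y is the line along which they close (so a half turn about z gives the same grasp; the last joint's range is limited). The gripper opens to 93 mm and grips with 3 to 60 N. Pads are 15 mm wide; open, the fingers measure 128 mm over their backs; the gripper's body (75 mm by 188 mm) begins 65 mm behind the grasp point.
Start: joints at [-1.259, 0.116, 1.442, -0, 1.584, -0.038], TCP at [0.231, -0.634, 0.303] pointing down, gripper open.
Joint ranges: [-2.83, 2.83], [-0.83, 2.19], [0.07, 2.5], [-1.14, 4.28], [0.01, 3], [-2.97, 2.97]. Speed limits (rad/s): [1.89, 1.89, 2.22, 3.14, 3.14, 3.14].

### API

Orientations are given as a unit quaternion [w, x, y, z].
In Python, from plant import get_state, eyes, workorder gives the robot as it stands.
- The arm moves only by the tool jog_arm, never from a script. Its argument "plan" is a list of rows, each an object of numbers: "tx", "ty", "tz": the shift along the tool's x, y, z in m; "rx", "ry", "rz": the turn, a rotation vector about the tool's x, y, z in rad. In form: [{"tx": .., "ty": .., "tz": .., "rx": .., "ry": .., "rz": ..}, ...]. A call has 1 to 20 rows; each row is the pose to reach, as a shift and turn from the pose commanded when the call began, along the tool's axes at that moment; what a row does not reach only later rows make up. A row lasts 1/8 s, in which the tool goes at most 62.5 mm and 10.7 degrees, less where a joint would pass 70% of its speed; a pose out of reach is approached as far as the arm can. A call with a gripper value outside its range is refused whole. "grip" is the finger opening in m, from 0 to 0.093, set as the call begins (left out, the last holds). The fingers move at their own pace and stop on an object; "grip_force" is the grip in N (left out, the last holds). Time passes only in rows, so rows that repeat a pose let the fingers close. It gives the time, the measured TCP pose, the force, the opening and the grip force at its end, in the units of the state.
- get_state(): the state, without advancing time (a new reading comes with each control period).
- eyes.snapshot(name): name is "scene" or "top" or "wrist"; returns (picture, depth): 384x512x3 uint8, red, green, blue; 384x512 float32, m along the optical axis (not along the pixel's ray), 0 where there is no reading.
- eyes.camera_info(name): a dict with "fx", "fy", "cx", "cy" (pixels), "k1" (the pictures are not rectified: a ray, as slopes to the right and down, at radius r is drawn at 1 + k1 r^2 times it, then the intrinsics apply), "R" (3x3) and "t" (3): a world point X has camera coordinates R X + t; the wrist camera has in their place "hand_eye" (4x4, takes a point from camera to tool coordinates, whose origin is the TCP and whose axes are the flange's). Camera axes: x right, y down, z forward; pixel columns grow to the right and rows downward; lengths in m; the calibration is good to about 2 mm. A picture is of the moment at which its call begins: read the wrist's pose just before it. camera_info takes no time and is no camera call.
- workorder.job_done(): hands the job in; it is judged then, once.
Trained networks look in the newest picture that a camera, given by its name, has taken for a name from the list of things; names that differ only in an ending like _2 or _b are one class to them, and where a whole thing is asked for, a point or a joint stands for the part that bears it (a point fixed in the world has none). Each returns a list of dicts, best first, with "score" (0 to 1); they miss things now and then, are a little off and sometimes report something else, mostly with a low value. They report only what shows in the picture. A call takes as long as a camera call. They do not tell look-alikes from the thing itself.
- eyes.recognise(camera, thing): "box" ([left, top, right, bottom] in pixels, round what is visible of it).
- eyes.trace(camera, thing): "region" (384x512 bool, what is visible of it) and "box" ([left, top, right, bottom] in pixels, round what is visible of it).
- eyes.landmark_of(camera, thing): "point" ([column, row] in pixels: a listed point, or the origin of a listed thing).
The state is a dict: "time_s": time; "joints": joint angles; "dq": joint speeds; "tau": joint torques, N m; "eef_pos": TCP position; "tcp_rot": TCP orientation; "ft_force": force on the tool from outside, world axes, zero at the start; "moment": the same for the moment, N m; "opening": finger opening in m; "grasp_force": force on a finger pad.
Only numpy, scipy, OpenCV 4.12 (cv2) and the standard library are available. Lean on these libraries where they do the work, as an engineer would, in place of code of your own. Each camera call takes 0.05 s, during which the arm holds its last target. There are 200 camera calls.

### The job

Take the yellow push stick out of its tray and, touching the black slide carrier with the stick only, push the carrier through the narrow channel under the clear cover of the slide reader until the orange spring catch has snapped in behind it. Push gently, never with more than about 20 N, because the carrier holds a glass slide. Then lay the stick back flat in its tray and let go, leaving the dishes, bottle and rack where they are.

Things in the scene. Friction and masses are not known exactly. Their poses are not given: they have to be found in the camera images.
- guide: Slide reader with feed deck, fixed, placed anew each time. Origin at bench level under the middle of the channel's mouth; x = feed direction, z up. Aluminium deck x -145 to 165, 110 wide, top (channel floor) at z 12. White reader box x 165 to 300, 170 wide, 90 high. Blue funnel walls, 20 above the deck, narrow from 76 apart at x -50 to the mouth; the deck before them is open (mm).
- mouth (a point): Middle of the channel's mouth on the channel floor (guide x 0, z 12 mm); axes as the guide. The straight channel between grey rails is 36.5 mm wide, from x 0 to 165, roofed by a clear cover 64 mm wide, underside 20 and top 24 mm above the floor. The carrier and the stick's blade fit under the cover, the stick's handle does not.
- reader_top (a point): Middle of the reader box's top, 90 mm up. In the channel before it sits the gate (orange catch, steel spring plunger), set to a different, unmeasured depth each time: the catch's square face is at guide x 12 to 55. Plunger: 2 N plus 1.2 N/mm. The catch snaps in 5 mm after the nose meets the plunger (total push 8 to 11 N); 6 mm further the plunger bottoms hard (15 N)
- carrier: Black slide carrier with a glass slide on top, 84 (x) x 34 x 14 mm high, rounded nose at +x, square rear at -x, 40 to 90 g. Origin: centre of the underside. Starts flat on the open deck before the funnel, nose to the reader, off-centre by up to 6 mm and askew by up to 0.12 rad. Once home its origin lies at guide x 54 to 97 mm, by the gate. Over 22 N from the stick cracks the glass
- catch (a joint): Orange spring catch on the channel's +y side: 0 when it stands 5 mm out into the channel, growing (m) as it is pressed aside, 0.002 to 0.005 while the carrier's side holds it back (drag on the push 1 to 4 N). Ramped towards the mouth, square towards the reader. After it snaps in, the plunger presses the carrier back against it
- stick: Yellow push stick, 170 mm long, about 120 g, lying in the tray. Handle block x -30 to 30, 20 wide, 36 mm high, gripped across its width; blade x 30 to 140, 14 wide, 12 mm high, black tip. Origin: centre of the handle's underside (the whole underside is one plane), z up; centre of mass about 10 mm ahead of it
- stick_tip (a point): Centre of the blunt end of the push stick, 140 mm ahead of the stick's origin and 6 mm above its underside.
- tray: Shallow aluminium tray fixed to the bench, 230 (x) x 120 (y) x 8 mm high outside, walls and floor 3 mm thick. Origin: centre of its underside. The stick starts in it with its blade towards the tray's +x, its origin 40 to 60 mm towards -x from the tray's centre.
- dishes: Bystander: stack of culture dishes with red medium, 90 mm diameter, 55 mm high. Origin: centre of the underside.
- bottle: Bystander: amber dropper bottle with a black rubber bulb, 42 mm diameter, 86 mm high. Origin: centre of the underside.
- rack: Bystander: steel staining rack with slides and a wire handle, 90 x 40 x 67 mm high. Origin: centre of the underside.
Not all that is in view belongs to the job. What is meant by the carrier is not blue, and is the larger of those in its own colour.

How it is judged:
By the outcome, as a careful person would: the job done as asked, in the order asked, and still so for the second after the job is handed in, with the robot touching nothing.
It also fails if it takes over 64 s, if anything falls off the work surface, if the arm or the gripper's body presses on something with over 40 N, if the wrist force passes 120 N, or if a joint passes its speed limit or range.

## Working session

There is one attempt and no reset: what is moved stays moved. The work goes in short steps, Python scripts to look and compute and a tool call to move; the robot and the scene stay as the last step left them, time stands still between calls to the robot, and variables do not carry over. Pictures are saved under pics/ and viewed, at most 10 in all, crops included, and the job is handed in when it is done.

Besides the shell and the picture viewer there is one more tool, called after "Emit:" in YAML: its name, and indented under it one key for each argument. jog_arm: Moves the arm, as the interface text tells. Its arguments: {"type":"object","properties":{"plan":{"type":"array","items":{"type":"object","properties":{"tx":{"type":"number"},"ty":{"type":"number"},"tz":{"type":"number"},"rx":{"type":"number"},"ry":{"type":"number"},"rz":{"type":"number"}}}},"grip":{"type":"number"},"grip_force":{"type":"number"}},"required":["plan"]}

```bash
mkdir -p pics; cat > h.py <<'E'
import numpy as np, cv2
from plant import get_state, eyes, workorder
from scipy.spatial.transform import Rotation as R
def rot(q): return R.from_quat([q[1],q[2],q[3],q[0]]).as_matrix()
def cam(n, st=None):
    c=eyes.camera_info(n)
    if 'hand_eye' in c:
        H=np.array(c['hand_eye']); st=st or get_state()
        A=rot(st['tcp_rot']); Rw=A@H[:3,:3]; o=A@H[:3,3]+np.array(st['eef_pos'])
    else:
        Rw=np.array(c['R']).T; o=-Rw@np.array(c['t'])
    return c,Rw,o
def rays(c,px):
    px=np.atleast_2d(np.float64(px)); K=np.array([[c['fx'],0,c['cx']],[0,c['fy'],c['cy']],[0,0,1]])
    d=(px-[c['cx'],c['cy']])/[c['fx'],c['fy']]
    u=d.copy()
    for _ in range(20): u=d/(1+c['k1']*(u**2).sum(1,keepdims=True))
    return np.c_[u,np.ones(len(u))]
def onplane(C,px,z):
    c,Rw,o=C; r=rays(c,px)@Rw.T
    return o+r*((z-o[2])/r[:,2])[:,None]
def deproj(C,px,depth):
    c,Rw,o=C; px=np.atleast_2d(px); r=rays(c,px)
    d=depth[px[:,1].astype(int),px[:,0].astype(int)]
    return o+(r*d[:,None])@Rw.T
E
python3 - <<'E'
from h import *
for n in ['top','scene']:
    p,d=eyes.snapshot(n); cv2.imwrite(f'pics/{n}0.png',p[...,::-1]); np.save(n+'0.npy',d)
    C=cam(n); print(n,C[2].round(3),C[0]['fx'],C[0]['k1'])
    for t in ['carrier','stick','tray','guide','dishes','bottle','rack']:
        for r in eyes.recognise(n,t)[:3]: print(t,round(r['score'],2),np.round(r['box']))
    for t in ['mouth','reader_top','stick_tip','stick','carrier','tray','catch']:
        for r in eyes.landmark_of(n,t)[:2]: print(' pt',t,round(r['score'],2),np.round(r['point'],1), deproj(C,r['point'],d).round(3))
s=get_state(); print(s['time_s'],s['tcp_rot'],s['ft_force'])
E
```

```text
top [0.376 0.002 1.191] 472.08050156702984 -0.06566749197049881
carrier 0.77 [218. 194. 246. 212.]
carrier 0.58 [249. 144. 264. 167.]
carrier 0.53 [188. 268. 213. 273.]
stick 0.73 [387. 172. 401. 240.]
tray 0.78 [367. 162. 422. 255.]
guide 0.9 [ 70. 181. 257. 257.]
dishes 0.68 [232. 245. 271. 287.]
bottle 0.73 [288. 107. 327. 130.]
bottle 0.57 [247. 109. 266. 128.]
rack 0.72 [289. 106. 325. 129.]
rack 0.69 [385. 169. 399. 239.]
 pt mouth 0.59 [196.5 209.6] [[0.518 0.157 0.012]]
 pt reader_top 0.61 [ 96.3 213. ] [[0.493 0.383 0.091]]
 pt reader_top 0.24 [234.3 202.6] [[0.536 0.062 0.028]]
 pt stick_tip 0.91 [393.2 172. ] [[ 0.628 -0.341  0.014]]
 pt stick 0.77 [394.6 225.3] [[ 0.489 -0.335  0.037]]
 pt stick 0.19 [232.8 204.3] [[0.532 0.066 0.024]]
 pt carrier 0.87 [236.3 204.4] [[0.532 0.057 0.028]]
 pt carrier 0.71 [200.3 270.1] [[0.368 0.14  0.014]]
 pt tray 0.78 [393.  208.8] [[ 0.533 -0.337  0.019]]Traceback (most recent call last):
  File "<stdin>", line 8, in <module>
ValueError: it knows: bottle, carrier, dishes, guide, mouth, rack, reader_top, stick, stick_tip, tray
```

```bash
python3 - <<'E'
import cv2
p=cv2.imread('pics/top0.png')[90:300,60:440]
cv2.imwrite('pics/topc.png',cv2.resize(p,(800,442),interpolation=cv2.INTER_CUBIC))
E
```

```text
(no output)
```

View pics/topc.png

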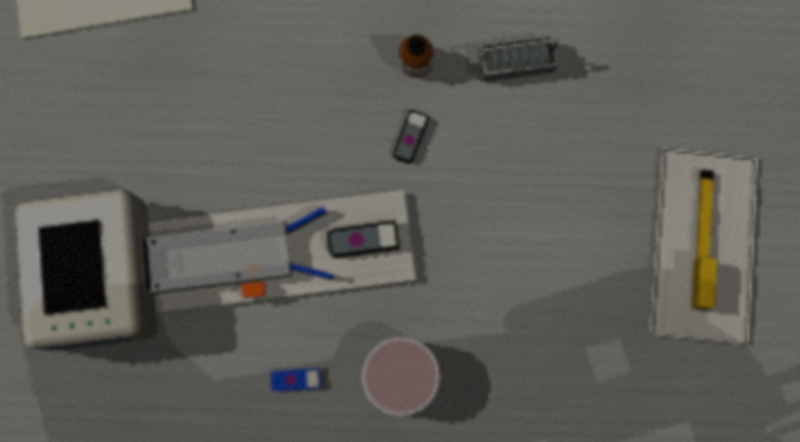

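The top picture (native pixels) shows three slide-carrier look-alikes:
- a large black one on the deck at about (232,204)
- a smaller black one at about (255,155)
- a blue one at about (200,270)

The one on the deck is the larger black one and lies in front of the funnel, so it is the carrier. The stick is in the tray at (394,225), with its blade towards world +x. I'll confirm the carrier with a wrist close-up.

```bash
cat >> h.py <<'E'
def delta(target_pos, yaw_y=None):
    """tool-frame shift to world TCP target; current yaw of tool y"""
    s=get_state(); A=rot(s['tcp_rot']); return A.T@(np.array(target_pos)-np.array(s['eef_pos']))
E
python3 - <<'E'
from h import *
s=get_state(); print(s['time_s'],s['eef_pos'],rot(s['tcp_rot']).round(3),s['ft_force'],s['opening'])
c=eyes.camera_info('wrist'); print({k:(np.round(v,3).tolist()) for k,v in c.items()})
print(delta([0.51,-0.336,0.30]))
E
```

```text
0.7 [ 0.23130612 -0.63414493  0.3027647 ] [[ 0.939  0.343  0.   ]
 [ 0.343 -0.939 -0.   ]
 [ 0.     0.    -1.   ]] [ 0.76694703 -0.34674923 -0.43940049] 0.09267423009001301
{'fx': 283.215, 'fy': 283.215, 'cx': 254.638, 'cy': 195.426, 'k1': -0.038, 'hand_eye': [[0.001, -0.962, -0.273, 0.076], [1.0, 0.001, -0.0, 0.0], [0.001, -0.273, 0.962, -0.081], [0.0, 0.0, 0.0, 1.0]]}
[ 0.36399105 -0.18458386  0.00276366]
```

Emit:
jog_arm:
  plan:
    - {"tx": 0.38, "ty": -0.18, "rz": 0.39}
    - {"tx": 0.38, "ty": -0.18, "rz": 0.39}
    - {"tx": 0.38, "ty": -0.18, "rz": 0.39}
    - {"tx": 0.38, "ty": -0.18, "rz": 0.39}
    - {"tx": 0.38, "ty": -0.18, "rz": 0.39}
    - {"tx": 0.38, "ty": -0.18, "rz": 0.39}
    - {"tx": 0.38, "ty": -0.18, "rz": 0.39}
    - {"tx": 0.38, "ty": -0.18, "rz": 0.39}
    - {"tx": 0.38, "ty": -0.18, "rz": 0.39}
    - {"tx": 0.38, "ty": -0.18, "rz": 0.39}
    - {"tx": 0.38, "ty": -0.18, "rz": 0.39}
  grip: 0.05
  grip_force: 40

```text
invalid input
```

Emit:
jog_arm:
  plan:
    - {"tx": 0.38, "ty": -0.18, "tz": 0.0, "rx": 0.0, "ry": 0.0, "rz": 0.39}
    - {"tx": 0.38, "ty": -0.18, "tz": 0.0, "rx": 0.0, "ry": 0.0, "rz": 0.39}
    - {"tx": 0.38, "ty": -0.18, "tz": 0.0, "rx": 0.0, "ry": 0.0, "rz": 0.39}
    - {"tx": 0.38, "ty": -0.18, "tz": 0.0, "rx": 0.0, "ry": 0.0, "rz": 0.39}
    - {"tx": 0.38, "ty": -0.18, "tz": 0.0, "rx": 0.0, "ry": 0.0, "rz": 0.39}
    - {"tx": 0.38, "ty": -0.18, "tz": 0.0, "rx": 0.0, "ry": 0.0, "rz": 0.39}
    - {"tx": 0.38, "ty": -0.18, "tz": 0.0, "rx": 0.0, "ry": 0.0, "rz": 0.39}
    - {"tx": 0.38, "ty": -0.18, "tz": 0.0, "rx": 0.0, "ry": 0.0, "rz": 0.39}
    - {"tx": 0.38, "ty": -0.18, "tz": 0.0, "rx": 0.0, "ry": 0.0, "rz": 0.39}
    - {"tx": 0.38, "ty": -0.18, "tz": 0.0, "rx": 0.0, "ry": 0.0, "rz": 0.39}
  grip: 0.05
  grip_force: 40

```text
time_s: 1.95
eef_pos: [0.5259, -0.3357, 0.3028]
tcp_rot: [0.0, 1.0, -0.021, -0.0]
ft_force: [0.2, 0.3, -0.1]
opening: 0.05
grasp_force: 0.0
```

```bash
python3 - <<'E'
from h import *
s=get_state(); C=cam('wrist',s); p,d=eyes.snapshot('wrist'); np.savez('w1.npz',p=p,d=d,R=C[1],o=C[2])
cv2.imwrite('pics/w1.png',p[...,::-1])
t=eyes.trace('wrist','stick')
for r in t[:2]: print(r['score'],r['box'],r['region'].sum())
hsv=cv2.cvtColor(p,cv2.COLOR_RGB2HSV); m=t[0]['region']
v,u=np.nonzero(m); P=deproj(C,np.c_[u,v],d); 
h=P[:,2]; print('z pct',np.percentile(h,[2,20,50,80,98]).round(4))
for lo,hi,n in [(0.032,0.046,'handle'),(0.010,0.022,'blade')]:
    Q=P[(h>lo)&(h<hi)][:,:2]; rect=cv2.minAreaRect(Q.astype(np.float32)*1000); print(n,len(Q),np.round(rect[0],1),np.round(rect[1],1),round(rect[2],2), np.median(h[(h>lo)&(h<hi)]).round(4))
for n,z in [('stick_tip',0.009),('stick',0.003),('tray',0.0)]:
    for r in eyes.landmark_of('wrist',n)[:1]: print(n,r['score'],r['point'],onplane(C,r['point'],z).round(4))
Tr=eyes.trace('wrist','tray')[0]; v,u=np.nonzero(Tr['region']); P=deproj(C,np.c_[u,v],d)
rect=cv2.minAreaRect(P[(P[:,2]<.012)&(P[:,2]>-.005)][:,:2].astype(np.float32)*1000); print('tray',rect)
E
```

```text
0.61 [249.5, 90.4, 268.8, 224.5] 1760
z pct [0.0023 0.0139 0.0151 0.0383 0.0394]
handle 689 [ 493.3 -338.1] [19.3 59.6] 87.45 0.0383
blade 983 [ 577.2 -344.8] [ 18.7 110.9] 85.05 0.0143
stick_tip 0.83 [259.6, 89.0] [[ 0.634  -0.3463  0.009 ]]
stick 0.85 [256.7, 196.8] [[ 0.4922 -0.3372  0.003 ]]
tray 0.58 [260.1, 161.5] [[ 0.5412 -0.3438  0.    ]]
tray ((540.231201171875, -343.7606201171875), (124.01734924316406, 235.8492431640625), 85.59652709960938)
```

View pics/w1.png

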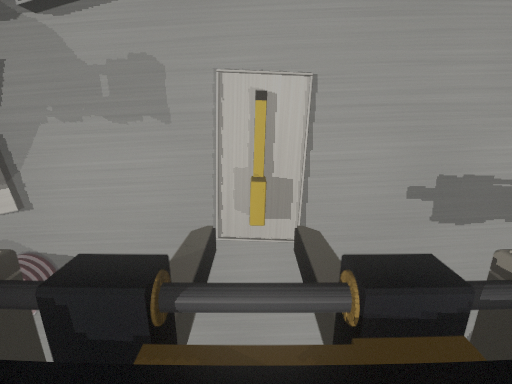

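Emit:
jog_arm:
  plan:
    - {"tx": 0.0, "ty": -0.36, "tz": 0.0, "rx": 0.0, "ry": 0.0, "rz": -1.7}
    - {"tx": 0.0, "ty": -0.36, "tz": 0.0, "rx": 0.0, "ry": 0.0, "rz": -1.7}
    - {"tx": 0.0, "ty": -0.36, "tz": 0.0, "rx": 0.0, "ry": 0.0, "rz": -1.7}
    - {"tx": 0.0, "ty": -0.36, "tz": 0.0, "rx": 0.0, "ry": 0.0, "rz": -1.7}
    - {"tx": 0.0, "ty": -0.36, "tz": 0.0, "rx": 0.0, "ry": 0.0, "rz": -1.7}
    - {"tx": 0.0, "ty": -0.36, "tz": 0.0, "rx": 0.0, "ry": 0.0, "rz": -1.7}
    - {"tx": 0.0, "ty": -0.36, "tz": 0.0, "rx": 0.0, "ry": 0.0, "rz": -1.7}
    - {"tx": 0.0, "ty": -0.36, "tz": 0.0, "rx": 0.0, "ry": 0.0, "rz": -1.7}
    - {"tx": 0.0, "ty": -0.36, "tz": 0.0, "rx": 0.0, "ry": 0.0, "rz": -1.7}
    - {"tx": 0.0, "ty": -0.36, "tz": 0.0, "rx": 0.0, "ry": 0.0, "rz": -1.7}
    - {"tx": 0.0, "ty": -0.36, "tz": 0.0, "rx": 0.0, "ry": 0.0, "rz": -1.7}
    - {"tx": 0.0, "ty": -0.36, "tz": 0.0, "rx": 0.0, "ry": 0.0, "rz": -1.7}
    - {"tx": 0.0, "ty": -0.36, "tz": 0.0, "rx": 0.0, "ry": 0.0, "rz": -1.7}

```text
time_s: 3.88
eef_pos: [0.5411, 0.0249, 0.3028]
tcp_rot: [0.0, 0.675, 0.737, 0.0]
ft_force: [-0.2, 0.5, 0.3]
opening: 0.0502
grasp_force: 0.0
```

```bash
python3 - <<'E'
from h import *
s=get_state(); C=cam('wrist',s); p,d=eyes.snapshot('wrist'); np.savez('w2.npz',p=p,d=d,R=C[1],o=C[2])
cv2.imwrite('pics/w2.png',p[...,::-1])
for n,z in [('mouth',0.012),('reader_top',0.09),('carrier',0.012)]:
    for r in eyes.landmark_of('wrist',n)[:2]: print(n,round(r['score'],2),np.round(r['point'],1),onplane(C,r['point'],z).round(4),deproj(C,r['point'],d).round(4))
for t in eyes.trace('wrist','carrier')[:2]:
    v,u=np.nonzero(t['region']); P=onplane(C,np.c_[u,v],0.026)
    Pd=deproj(C,np.c_[u,v],d); print('zmed',np.median(Pd[:,2]).round(4))
    print('carrier',round(t['score'],2),np.round(t['box']),cv2.minAreaRect(P[:,:2].astype(np.float32)*1000))
t=eyes.trace('wrist','guide')[0]; v,u=np.nonzero(t['region']); P=deproj(C,np.c_[u,v],d)
q=(abs(P[:,2]-.012)<.005); print('deck',q.sum(),cv2.minAreaRect(P[q][:,:2].astype(np.float32)*1000))
q=(abs(P[:,2]-.036)<.004); print('cover',q.sum(),cv2.minAreaRect(P[q][:,:2].astype(np.float32)*1000))
q=(abs(P[:,2]-.09)<.004); print('box',q.sum(),q.sum() and cv2.minAreaRect(P[q][:,:2].astype(np.float32)*1000))
hsv=cv2.cvtColor(p,cv2.COLOR_RGB2HSV); print(p.shape)
m=(hsv[...,0]>105)&(hsv[...,0]<130)&(hsv[...,1]>150)&(hsv[...,2]>50)
n,l,st,ce=cv2.connectedComponentsWithStats(m.astype(np.uint8))
for i in range(1,n):
    if st[i,4]>40:
        v,u=np.nonzero(l==i); P=deproj(C,np.c_[u,v],d); top=P[P[:,2]>.027]
        print('blue',st[i],ce[i].round(), len(top) and [np.round(x,1) for x in cv2.minAreaRect(top[:,:2].astype(np.float32)*1000)])
E
```

```text
mouth 0.83 [248.2  66.1] [[0.5222 0.1577 0.012 ]] [[0.5222 0.1576 0.0124]]
carrier 0.85 [129.1  75.3] [[0.3764 0.1352 0.012 ]] [[0.3753 0.1355 0.0095]]
carrier 0.67 [253.2 144.3] [[0.5365 0.064  0.012 ]] [[0.5365 0.0653 0.0252]]
zmed 0.026
carrier 0.95 [235. 109. 265. 177.] ((534.6968383789062, 68.58950805664062), (34.19853973388672, 84.09632873535156), 10.000755310058594)
zmed 0.0094
carrier 0.78 [116.  48. 138.  95.] ((377.7918701171875, 139.53282165527344), (28.192096710205078, 56.74872589111328), 3.9906649589538574)
deck 9425 ((526.2667846679688, 123.27729034423828), (110.70423126220703, 223.13739013671875), 8.75155258178711)
cover 3828 ((520.2135620117188, 166.3508758544922), (84.31304168701172, 115.86370849609375), 9.282968521118164)
box 0 0
(384, 512, 3)
blue [113  44  19  30 155] [120.  54.] [array([535.2, 100.3]), array([0., 0.]), np.float64(0.0)]
blue [117  64  17  17 105] [126.  75.] 0
```

View pics/w2.png

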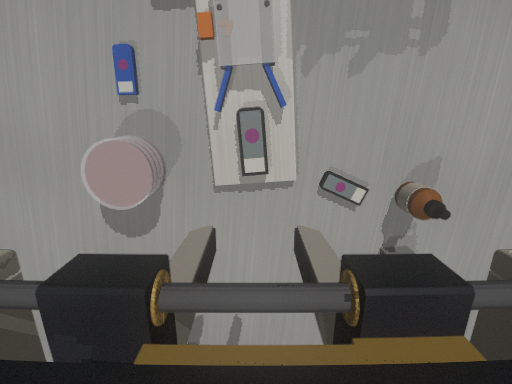

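The wrist view confirms it: the large black carrier is on the deck at (253,142), the small black decoy is at (344,187) and the blue decoy at (126,70). Next I'll rectify the deck to get an accurate guide axis.

```bash
cat >> h.py <<'E'
def project(C,P):
    c,Rw,o=C; q=(np.asarray(P)-o)@Rw; u=q[...,:2]/q[...,2:]; r2=(u**2).sum(-1,keepdims=True)
    return u*(1+c['k1']*r2)*[c['fx'],c['fy']]+[c['cx'],c['cy']]
def bev(C,p,org,yaw,z,xr,yr,s):
    # rows: x from high to low (up=+x), cols: y from high to low (left=+y); s px per mm
    xs=np.arange(xr[1],xr[0],-1/s)/1000; ys=np.arange(yr[1],yr[0],-1/s)/1000
    X,Y=np.meshgrid(xs,ys,indexing='ij'); ca,sa=np.cos(yaw),np.sin(yaw)
    W=np.stack([org[0]+ca*X-sa*Y,org[1]+sa*X+ca*Y,np.full_like(X,z)],-1)
    m=project(C,W).astype(np.float32); return cv2.remap(p,m[...,0],m[...,1],cv2.INTER_CUBIC)
E
python3 - <<'E'
from h import *
f=np.load('w2.npz'); C=(eyes.camera_info('wrist'),f['R'],f['o']); y=np.radians(97.5)
B=bev(C,f['p'],(0.522,0.158),y,0.012,(-170,60),(-75,75),2)
T=bev(C,f['p'],(0.522,0.158),y,0.032,(-170,60),(-75,75),2)
D=np.hstack([B,T])
for k in range(0,600,50): cv2.line(D,(k,0),(k,4),(255,0,0),1)
for k in range(0,460,40): cv2.line(D,(0,k),(6,k),(255,0,0),1)
cv2.imwrite('pics/bev.png',D[...,::-1])
# deck edges: per row, find strongest brightness steps near +-55
g=cv2.GaussianBlur(cv2.cvtColor(B,cv2.COLOR_RGB2GRAY).astype(np.float32),(5,5),0); gx=np.gradient(g,axis=1)
for nm,sg,c0 in [('left +55',1,40),('right -55',-1,260)]:
    pts=[]
    for r in range(140,390,3):
        w=sg*gx[r,c0-24:c0+25]; k=w.argmax()+c0-24; pts.append((60-r/2,75-k/2))
    pts=np.array(pts,np.float32); vx,vy,x0,y0=cv2.fitLine(pts,cv2.DIST_HUBER,0,.01,.01).ravel(); s=vy/vx
    print(nm,'slope deg',np.degrees(np.arctan(s)).round(2),'y at x=0',(y0-s*x0).round(2),'y at -100',(y0-s*(x0+100)).round(2), 'mad',np.median(abs(pts[:,1]-(y0+s*(pts[:,0]-x0)))))
# deck front edge
gr=np.gradient(g,axis=0); pts=[]
for c in range(60,240,4):
    w=-gr[370:440,c]; pts.append((75-c/2,60-(w.argmax()+370)/2))
pts=np.array(pts,np.float32); vx,vy,x0,y0=cv2.fitLine(pts,cv2.DIST_HUBER,0,.01,.01).ravel(); print('front x at y=0',y0-vy/vx*x0,'slope deg',np.degrees(np.arctan(vy/vx)))
E
```

```text
left +55 slope deg 1.55 y at x=0 56.12 y at -100 53.42 mad 0.15607452
right -55 slope deg 1.38 y at x=0 -54.01 y at -100 -56.41 mad 0.13121796
front x at y=0 -145.54797 slope deg -1.6944557
```

View pics/bev.png

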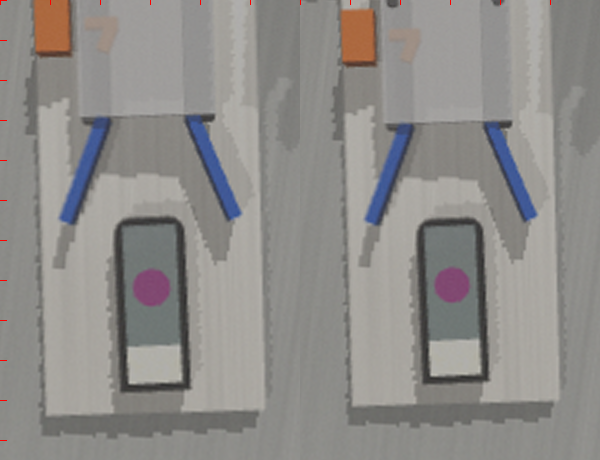

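Guide yaw is about 99.0°, with the mouth at about (0.521, 0.157). The carrier sits at guide x ≈ -90, y ≈ 0. Now I'll fetch the stick.

Emit:
jog_arm:
  plan:
    - {"tx": -0.357, "ty": -0.079, "tz": 0.15, "rx": 0.0, "ry": 0.0, "rz": 1.728}
    - {"tx": -0.357, "ty": -0.079, "tz": 0.15, "rx": 0.0, "ry": 0.0, "rz": 1.728}
    - {"tx": -0.357, "ty": -0.079, "tz": 0.15, "rx": 0.0, "ry": 0.0, "rz": 1.728}
    - {"tx": -0.357, "ty": -0.079, "tz": 0.15, "rx": 0.0, "ry": 0.0, "rz": 1.728}
    - {"tx": -0.357, "ty": -0.079, "tz": 0.15, "rx": 0.0, "ry": 0.0, "rz": 1.728}
    - {"tx": -0.357, "ty": -0.079, "tz": 0.15, "rx": 0.0, "ry": 0.0, "rz": 1.728}
    - {"tx": -0.357, "ty": -0.079, "tz": 0.15, "rx": 0.0, "ry": 0.0, "rz": 1.728}
    - {"tx": -0.357, "ty": -0.079, "tz": 0.15, "rx": 0.0, "ry": 0.0, "rz": 1.728}
    - {"tx": -0.357, "ty": -0.079, "tz": 0.15, "rx": 0.0, "ry": 0.0, "rz": 1.728}
    - {"tx": -0.357, "ty": -0.079, "tz": 0.15, "rx": 0.0, "ry": 0.0, "rz": 1.728}
    - {"tx": -0.357, "ty": -0.079, "tz": 0.15, "rx": 0.0, "ry": 0.0, "rz": 1.728}
    - {"tx": -0.357, "ty": -0.079, "tz": 0.15, "rx": 0.0, "ry": 0.0, "rz": 1.728}
    - {"tx": -0.357, "ty": -0.079, "tz": 0.15, "rx": 0.0, "ry": 0.0, "rz": 1.728}

```text
time_s: 5.8
eef_pos: [0.4942, -0.3377, 0.1528]
tcp_rot: [0.0, 0.999, -0.034, 0.0]
ft_force: [-0.8, -0.0, 0.7]
opening: 0.0498
grasp_force: 0.0
```

```bash
python3 - <<'E'
from h import *
s=get_state(); C=cam('wrist',s); p,d=eyes.snapshot('wrist'); print(np.round(s['eef_pos'],4), 'yaw',np.degrees(np.arctan2(*rot(s['tcp_rot'])[[1,0],0])))
cv2.imwrite('pics/w3.png',p[...,::-1])
hsv=cv2.cvtColor(p,cv2.COLOR_RGB2HSV); m=(hsv[...,0]>20)&(hsv[...,0]<32)&(hsv[...,1]>140)&(hsv[...,2]>60)
v,u=np.nonzero(m); P=deproj(C,np.c_[u,v],d); h=P[:,2]
for lo,hi in [(.034,.044),(.011,.02)]:
    q=(h>lo)&(h<hi); r=cv2.minAreaRect(P[q][:,:2].astype(np.float32)*1000); print(q.sum(),np.round(r[0],1),np.round(r[1],1),r[2],np.median(h[q]))
print(delta([0.493,-0.338,0.09]))
E
```

```text
[ 0.4942 -0.3377  0.1528] yaw -3.8666645148590892
1835 [ 493.9 -338.2] [18.5 58.1] 85.6828842163086 0.03834554237744539
2291 [ 571.6 -343.7] [13.1 97.2] 85.79894256591797 0.014367692982228036
[-0.00113926  0.00042529  0.06276022]
```

View pics/w3.png

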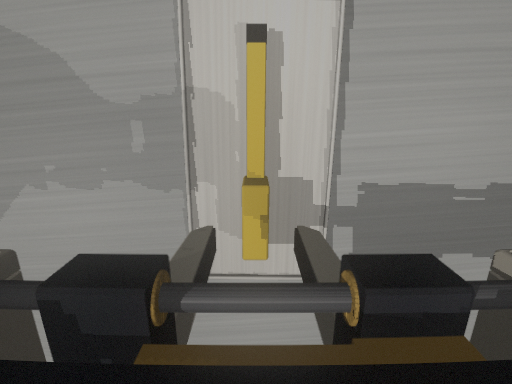

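The handle (256,218) is centred between the fingers and aligned with them, with the tip at (257,33). I'll descend and grip.

Emit:
jog_arm:
  plan:
    - {"tx": 0.0, "ty": 0.0, "tz": 0.03, "rx": 0.0, "ry": 0.0, "rz": 0.005}
    - {"tx": 0.0, "ty": 0.0, "tz": 0.05, "rx": 0.0, "ry": 0.0, "rz": 0.005}
    - {"tx": 0.0, "ty": 0.0, "tz": 0.062, "rx": 0.0, "ry": 0.0, "rz": 0.005}
    - {"tx": 0.0, "ty": 0.0, "tz": 0.062, "rx": 0.0, "ry": 0.0, "rz": 0.005}
    - {"tx": 0.0, "ty": 0.0, "tz": 0.062, "rx": 0.0, "ry": 0.0, "rz": 0.005}

```text
time_s: 6.48
eef_pos: [0.4945, -0.3379, 0.0916]
tcp_rot: [0.0, 0.999, -0.037, 0.0]
ft_force: [-0.3, -0.1, 0.0]
opening: 0.05
grasp_force: 0.0
```

Emit:
jog_arm:
  plan:
    - {"tx": 0.0, "ty": 0.0, "tz": 0.0, "rx": 0.0, "ry": 0.0, "rz": 0.0}
    - {"tx": 0.0, "ty": 0.0, "tz": 0.0, "rx": 0.0, "ry": 0.0, "rz": 0.0}
    - {"tx": 0.0, "ty": 0.0, "tz": 0.0, "rx": 0.0, "ry": 0.0, "rz": 0.0}
    - {"tx": 0.0, "ty": 0.0, "tz": 0.0, "rx": 0.0, "ry": 0.0, "rz": 0.0}
    - {"tx": 0.0, "ty": 0.0, "tz": 0.0, "rx": 0.0, "ry": 0.0, "rz": 0.0}
    - {"tx": 0.0, "ty": 0.0, "tz": 0.0, "rx": 0.0, "ry": 0.0, "rz": 0.0}
  grip: 0.01
  grip_force: 60

```text
time_s: 7.22
eef_pos: [0.4942, -0.3377, 0.0909]
tcp_rot: [0.0, 0.999, -0.037, 0.0]
ft_force: [-1.2, -0.2, 3.2]
opening: 0.0194
grasp_force: 60.0
```

Emit:
jog_arm:
  plan:
    - {"tx": 0.0, "ty": 0.0, "tz": -0.03, "rx": 0.0, "ry": 0.0, "rz": 0.0}
    - {"tx": 0.0, "ty": 0.0, "tz": -0.08, "rx": 0.0, "ry": 0.0, "rz": 0.0}
    - {"tx": 0.0, "ty": 0.0, "tz": -0.11, "rx": 0.0, "ry": 0.0, "rz": 0.0}
    - {"tx": 0.059, "ty": -0.204, "tz": -0.11, "rx": 0.0, "ry": 0.0, "rz": -1.802}
    - {"tx": 0.059, "ty": -0.204, "tz": -0.11, "rx": 0.0, "ry": 0.0, "rz": -1.802}
    - {"tx": 0.059, "ty": -0.204, "tz": -0.11, "rx": 0.0, "ry": 0.0, "rz": -1.802}
    - {"tx": 0.059, "ty": -0.204, "tz": -0.11, "rx": 0.0, "ry": 0.0, "rz": -1.802}
    - {"tx": 0.059, "ty": -0.204, "tz": -0.11, "rx": 0.0, "ry": 0.0, "rz": -1.802}
    - {"tx": 0.059, "ty": -0.204, "tz": -0.11, "rx": 0.0, "ry": 0.0, "rz": -1.802}
    - {"tx": 0.059, "ty": -0.204, "tz": -0.11, "rx": 0.0, "ry": 0.0, "rz": -1.802}
    - {"tx": 0.059, "ty": -0.204, "tz": -0.11, "rx": 0.0, "ry": 0.0, "rz": -1.802}
    - {"tx": 0.059, "ty": -0.204, "tz": -0.11, "rx": 0.0, "ry": 0.0, "rz": -1.802}
    - {"tx": 0.059, "ty": -0.204, "tz": -0.11, "rx": 0.0, "ry": 0.0, "rz": -1.802}
    - {"tx": 0.059, "ty": -0.204, "tz": -0.11, "rx": 0.0, "ry": 0.0, "rz": -1.802}
    - {"tx": 0.059, "ty": -0.204, "tz": -0.11, "rx": 0.0, "ry": 0.0, "rz": -1.802}
    - {"tx": 0.059, "ty": -0.204, "tz": -0.11, "rx": 0.0, "ry": 0.0, "rz": -1.802}

```text
time_s: 9.22
eef_pos: [0.5679, -0.1386, 0.2007]
tcp_rot: [-0.0, 0.65, 0.76, -0.0]
ft_force: [-0.2, 0.1, -1.2]
opening: 0.0198
grasp_force: 60.0
```

```bash
python3 - <<'E'
from h import *
s=get_state(); C=cam('wrist',s); p,d=eyes.snapshot('wrist'); A=rot(s['tcp_rot']); np.savez('w4.npz',p=p,d=d,R=C[1],o=C[2])
print(np.round(s['eef_pos'],4),'yaw',np.degrees(np.arctan2(A[1,0],A[0,0])))
cv2.imwrite('pics/w4.png',p[...,::-1])
hsv=cv2.cvtColor(p,cv2.COLOR_RGB2HSV); m=(hsv[...,0]>20)&(hsv[...,0]<32)&(hsv[...,1]>140)&(hsv[...,2]>60)
v,u=np.nonzero(m); P=deproj(C,np.c_[u,v],d); t=(P-s['eef_pos'])@A  # tool coords
b=t[(t[:,0]>.045)&(t[:,0]<.125)&(abs(t[:,1])<.02)]
print('blade',len(b),'y/x fit',np.polyfit(b[:,0],b[:,1],1),'z/x fit',np.polyfit(b[:,0],b[:,2],1),'xmax',t[:,0].max())
print('tip',[(r['score'],((deproj(C,r['point'],d)-s['eef_pos'])@A).round(4)) for r in eyes.landmark_of('wrist','stick_tip')[:1]])
t=eyes.trace('wrist','carrier')
for k in t[:2]:
    v,u=np.nonzero(k['region']); W=onplane(C,np.c_[u,v],.026); r=cv2.minAreaRect(W[:,:2].astype(np.float32)*1000); 
    q=np.array(r[0])/1000-[.521,.1574]; a=np.radians(99); print('carrier',k['score'],k['box'],r,'guide',(np.array([[np.cos(a),np.sin(a)],[-np.sin(a),np.cos(a)]])@q).round(4))
for r in eyes.landmark_of('wrist','mouth')[:1]: print('mouth',r['score'],onplane(C,r['point'],.012).round(4))
E
```

```text
[ 0.5679 -0.1386  0.2007] yaw 98.9634789192264
blade 3991 y/x fit [0.00071408 0.00072118] z/x fit [0.03495221 0.07192033] xmax 0.12612820245338957
tip []
carrier 0.86 [349.7, 12.7, 425.3, 77.7] ((657.3894653320312, 9.461088180541992), (28.379331588745117, 62.725425720214844), 70.73678588867188) guide [-0.1675 -0.1116]
carrier 0.6 [191.0, 0.0, 319.2, 28.2] ((543.1800537109375, 15.486991882324219), (104.3227767944336, 19.19419288635254), 9.010583877563477) guide [-0.1436  0.0003]
```

View pics/w4.png

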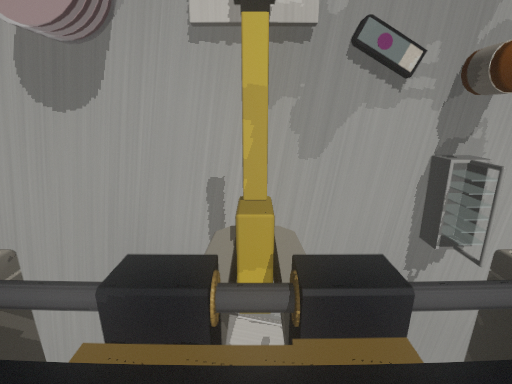

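```bash
python3 - <<'E'
from h import *
c=eyes.camera_info('wrist'); H=np.array(c['hand_eye'])
for n in ['w1','w4']:
    f=np.load(n+'.npz'); p,d=f['p'],f['d']; C=(c,H[:3,:3],H[:3,3])
    hsv=cv2.cvtColor(p,cv2.COLOR_RGB2HSV); m=(hsv[...,0]>20)&(hsv[...,0]<32)&(hsv[...,1]>140)&(hsv[...,2]>60)
    m=cv2.erode(m.astype(np.uint8),np.ones((3,3)))
    v,u=np.nonzero(m); t=deproj(C,np.c_[u,v],d)
    if n=='w1': z0=np.percentile(t[:,2],[10,90]); 
    zs=np.sort(t[:,2]); th=(np.percentile(zs,5)+np.percentile(zs,95))/2
    for nm,q in [('handle',t[:,2]<th-.004),('blade',t[:,2]>th+.004)]:
        b=t[q]; k=np.polyfit(b[:,0],b[:,2],1); r=abs(b[:,2]-np.polyval(k,b[:,0])); b=b[r<.002]; print(n,nm,len(b),'x',b[:,0].min().round(3),b[:,0].max().round(3),'slope',np.polyfit(b[:,0],b[:,2],1).round(4),'yslope',np.polyfit(b[:,0],b[:,1],1).round(4))
E
```

```text
w1 handle 48 x -0.038 -0.032 slope [-0.1861  0.258 ] yslope [-0.0738  0.0021]
w1 blade 538 x -0.001 0.092 slope [0.001  0.2884] yslope [0.0295 0.0057]
w4 handle 416 x 0.004 0.015 slope [-0.0784  0.0532] yslope [-0.06    0.0011]
w4 blade 4229 x 0.027 0.126 slope [0.0003 0.0765] yslope [-0.0018  0.001 ]
```

The stick is held level and straight. I'll lower it behind the carrier, 1 mm over in -tool y, and move up close to it.

Emit:
jog_arm:
  plan:
    - {"tx": 0.0, "ty": -0.001, "tz": 0.045, "rx": 0.0, "ry": 0.0, "rz": 0.0}
    - {"tx": 0.0, "ty": -0.001, "tz": 0.08, "rx": 0.0, "ry": 0.0, "rz": 0.0}
    - {"tx": 0.0, "ty": -0.001, "tz": 0.098, "rx": 0.0, "ry": 0.0, "rz": 0.0}
    - {"tx": 0.0, "ty": -0.001, "tz": 0.098, "rx": 0.0, "ry": 0.0, "rz": 0.0}
    - {"tx": 0.005, "ty": -0.001, "tz": 0.098, "rx": 0.0, "ry": 0.0, "rz": 0.0}
    - {"tx": 0.01, "ty": -0.001, "tz": 0.098, "rx": 0.0, "ry": 0.0, "rz": 0.0}
    - {"tx": 0.015, "ty": -0.001, "tz": 0.098, "rx": 0.0, "ry": 0.0, "rz": 0.0}
    - {"tx": 0.02, "ty": -0.001, "tz": 0.098, "rx": 0.0, "ry": 0.0, "rz": 0.0}
    - {"tx": 0.02, "ty": -0.001, "tz": 0.098, "rx": 0.0, "ry": 0.0, "rz": 0.0}

```text
time_s: 10.55
eef_pos: [0.5637, -0.1186, 0.1029]
tcp_rot: [0.0, 0.649, 0.761, 0.0]
ft_force: [0.2, -0.5, -2.7]
opening: 0.0194
grasp_force: 60.0
```

```bash
cat >> h.py <<'E'
def gpos():
    s=get_state(); A=rot(s['tcp_rot']); a=np.radians(99); G=np.array([[np.cos(a),np.sin(a)],[-np.sin(a),np.cos(a)]])
    p=np.array(s['eef_pos']); print('t',s['time_s'],'tip guide x,y mm',(G@(p[:2]+.139*A[:2,0]-[.521,.1574])*1000).round(1),'z',p[2].round(4),'F guide',(G@np.array(s['ft_force'])[:2]).round(1),'Fz',round(s['ft_force'][2],1)); return s
E
python3 - <<'E'
from h import *
gpos(); p,d=eyes.snapshot('wrist'); cv2.imwrite('pics/w5.png',p[...,::-1])
p,d=eyes.snapshot('top'); q=p[170:260,180:300]; q=cv2.resize(q,(800,600),interpolation=cv2.INTER_CUBIC); cv2.imwrite('pics/t5.png',q[...,::-1])
E
```

```text
t 10.55 tip guide x,y mm [-140.2    1.2] z 0.1029 F guide [-0.6 -0.1] Fz -2.7
```

View pics/w5.png

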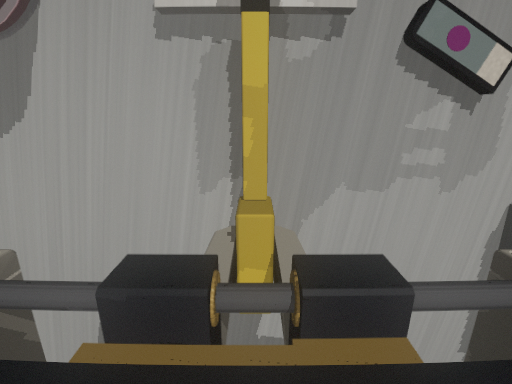

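The blade is centred on the deck: edges at columns 155 and 356, blade at 255. I'll start a slow push.

Emit:
jog_arm:
  plan:
    - {"tx": 0.004, "ty": 0.0, "tz": 0.0, "rx": 0.0, "ry": 0.0, "rz": 0.0}
    - {"tx": 0.008, "ty": 0.0, "tz": 0.0, "rx": 0.0, "ry": 0.0, "rz": 0.0}
    - {"tx": 0.012, "ty": 0.0, "tz": 0.0, "rx": 0.0, "ry": 0.0, "rz": 0.0}
    - {"tx": 0.016, "ty": 0.0, "tz": 0.0, "rx": 0.0, "ry": 0.0, "rz": 0.0}
    - {"tx": 0.02, "ty": 0.0, "tz": 0.0, "rx": 0.0, "ry": 0.0, "rz": 0.0}
    - {"tx": 0.024, "ty": 0.0, "tz": 0.0, "rx": 0.0, "ry": 0.0, "rz": 0.0}
    - {"tx": 0.028, "ty": 0.0, "tz": 0.0, "rx": 0.0, "ry": 0.0, "rz": 0.0}
    - {"tx": 0.032, "ty": 0.0, "tz": 0.0, "rx": 0.0, "ry": 0.0, "rz": 0.0}
    - {"tx": 0.036, "ty": 0.0, "tz": 0.0, "rx": 0.0, "ry": 0.0, "rz": 0.0}
    - {"tx": 0.04, "ty": 0.0, "tz": 0.0, "rx": 0.0, "ry": 0.0, "rz": 0.0}

```text
time_s: 11.9
eef_pos: [0.5574, -0.0792, 0.1028]
tcp_rot: [-0.0, 0.649, 0.761, 0.0]
ft_force: [0.4, -0.3, -1.0]
opening: 0.0196
grasp_force: 60.0
```

```bash
python3 - <<'E'
from h import *
gpos()
p,d=eyes.snapshot('top'); C=cam('top'); B=bev(C,p,(.521,.1574),np.radians(99),.026,(-170,90),(-60,60),2.3); cv2.imwrite('pics/t6.png',B[...,::-1])
E
```

```text
t 11.9 tip guide x,y mm [-100.4    1.2] z 0.1028 F guide [-0.4 -0.4] Fz -1.0
```

View pics/t6.png

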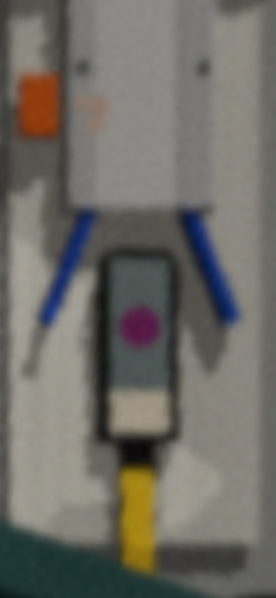

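The rectified top view shows the carrier straight and centred in the funnel: carrier at column 139, cover centre at 138, black tip on the carrier's rear at row 440. I'll keep pushing.

Emit:
jog_arm:
  plan:
    - {"tx": 0.003, "ty": 0.0, "tz": 0.0, "rx": 0.0, "ry": 0.0, "rz": 0.0}
    - {"tx": 0.006, "ty": 0.0, "tz": 0.0, "rx": 0.0, "ry": 0.0, "rz": 0.0}
    - {"tx": 0.009, "ty": 0.0, "tz": 0.0, "rx": 0.0, "ry": 0.0, "rz": 0.0}
    - {"tx": 0.012, "ty": 0.0, "tz": 0.0, "rx": 0.0, "ry": 0.0, "rz": 0.0}
    - {"tx": 0.014, "ty": 0.0, "tz": 0.0, "rx": 0.0, "ry": 0.0, "rz": 0.0}
    - {"tx": 0.016, "ty": 0.0, "tz": 0.0, "rx": 0.0, "ry": 0.0, "rz": 0.0}
    - {"tx": 0.018, "ty": 0.0, "tz": 0.0, "rx": 0.0, "ry": 0.0, "rz": 0.0}
    - {"tx": 0.02, "ty": 0.0, "tz": 0.0, "rx": 0.0, "ry": 0.0, "rz": 0.0}

```text
time_s: 12.95
eef_pos: [0.5543, -0.0596, 0.1027]
tcp_rot: [-0.0, 0.649, 0.761, 0.0]
ft_force: [-0.2, 0.6, -0.7]
opening: 0.0197
grasp_force: 60.0
```

Emit:
jog_arm:
  plan:
    - {"tx": 0.002, "ty": 0.0, "tz": 0.0, "rx": 0.0, "ry": 0.0, "rz": 0.0}
    - {"tx": 0.004, "ty": 0.0, "tz": 0.0, "rx": 0.0, "ry": 0.0, "rz": 0.0}
    - {"tx": 0.006, "ty": 0.0, "tz": 0.0, "rx": 0.0, "ry": 0.0, "rz": 0.0}
    - {"tx": 0.008, "ty": 0.0, "tz": 0.0, "rx": 0.0, "ry": 0.0, "rz": 0.0}

```text
time_s: 13.45
eef_pos: [0.553, -0.0517, 0.1028]
tcp_rot: [-0.0, 0.649, 0.761, 0.0]
ft_force: [0.5, -1.2, -1.1]
opening: 0.02
grasp_force: 60.0
```

Emit:
jog_arm:
  plan:
    - {"tx": 0.003, "ty": 0.0, "tz": 0.0, "rx": 0.0, "ry": 0.0, "rz": 0.0}
    - {"tx": 0.006, "ty": 0.0, "tz": 0.0, "rx": 0.0, "ry": 0.0, "rz": 0.0}
    - {"tx": 0.009, "ty": 0.0, "tz": 0.0, "rx": 0.0, "ry": 0.0, "rz": 0.0}
    - {"tx": 0.012, "ty": 0.0, "tz": 0.0, "rx": 0.0, "ry": 0.0, "rz": 0.0}
    - {"tx": 0.015, "ty": 0.0, "tz": 0.0, "rx": 0.0, "ry": 0.0, "rz": 0.0}
    - {"tx": 0.018, "ty": 0.0, "tz": 0.0, "rx": 0.0, "ry": 0.0, "rz": 0.0}
    - {"tx": 0.02, "ty": 0.0, "tz": 0.0, "rx": 0.0, "ry": 0.0, "rz": 0.0}

```text
time_s: 14.32
eef_pos: [0.5499, -0.0319, 0.1028]
tcp_rot: [0.0, 0.649, 0.761, 0.0]
ft_force: [-0.1, -0.1, -1.3]
opening: 0.0197
grasp_force: 60.0
```

Emit:
jog_arm:
  plan:
    - {"tx": 0.003, "ty": 0.0, "tz": 0.0, "rx": 0.0, "ry": 0.0, "rz": 0.0}
    - {"tx": 0.006, "ty": 0.0, "tz": 0.0, "rx": 0.0, "ry": 0.0, "rz": 0.0}
    - {"tx": 0.009, "ty": 0.0, "tz": 0.0, "rx": 0.0, "ry": 0.0, "rz": 0.0}
    - {"tx": 0.012, "ty": 0.0, "tz": 0.0, "rx": 0.0, "ry": 0.0, "rz": 0.0}
    - {"tx": 0.015, "ty": 0.0, "tz": 0.0, "rx": 0.0, "ry": 0.0, "rz": 0.0}
    - {"tx": 0.018, "ty": 0.0, "tz": 0.0, "rx": 0.0, "ry": 0.0, "rz": 0.0}
    - {"tx": 0.02, "ty": 0.0, "tz": 0.0, "rx": 0.0, "ry": 0.0, "rz": 0.0}

```text
time_s: 15.2
eef_pos: [0.5468, -0.0122, 0.1028]
tcp_rot: [0.0, 0.649, 0.761, -0.0]
ft_force: [0.6, -0.9, -1.5]
opening: 0.02
grasp_force: 60.0
```

Emit:
jog_arm:
  plan:
    - {"tx": 0.003, "ty": 0.0, "tz": 0.0, "rx": 0.0, "ry": 0.0, "rz": 0.0}
    - {"tx": 0.006, "ty": 0.0, "tz": 0.0, "rx": 0.0, "ry": 0.0, "rz": 0.0}
    - {"tx": 0.009, "ty": 0.0, "tz": 0.0, "rx": 0.0, "ry": 0.0, "rz": 0.0}
    - {"tx": 0.012, "ty": 0.0, "tz": 0.0, "rx": 0.0, "ry": 0.0, "rz": 0.0}
    - {"tx": 0.015, "ty": 0.0, "tz": 0.0, "rx": 0.0, "ry": 0.0, "rz": 0.0}
    - {"tx": 0.018, "ty": 0.0, "tz": 0.0, "rx": 0.0, "ry": 0.0, "rz": 0.0}
    - {"tx": 0.02, "ty": 0.0, "tz": 0.0, "rx": 0.0, "ry": 0.0, "rz": 0.0}

```text
time_s: 16.08
eef_pos: [0.5436, 0.0076, 0.1027]
tcp_rot: [-0.0, 0.649, 0.761, 0.0]
ft_force: [0.8, -1.3, -1.6]
opening: 0.0195
grasp_force: 60.0
```

Emit:
jog_arm:
  plan:
    - {"tx": 0.003, "ty": 0.0, "tz": 0.0, "rx": 0.0, "ry": 0.0, "rz": 0.0}
    - {"tx": 0.006, "ty": 0.0, "tz": 0.0, "rx": 0.0, "ry": 0.0, "rz": 0.0}
    - {"tx": 0.009, "ty": 0.0, "tz": 0.0, "rx": 0.0, "ry": 0.0, "rz": 0.0}
    - {"tx": 0.012, "ty": 0.0, "tz": 0.0, "rx": 0.0, "ry": 0.0, "rz": 0.0}
    - {"tx": 0.015, "ty": 0.0, "tz": 0.0, "rx": 0.0, "ry": 0.0, "rz": 0.0}

```text
time_s: 16.7
eef_pos: [0.5412, 0.0225, 0.1027]
tcp_rot: [-0.0, 0.649, 0.761, 0.0]
ft_force: [1.7, -0.4, -0.8]
opening: 0.0195
grasp_force: 60.0
```

```bash
python3 - <<'E'
from h import *
gpos()
s=get_state(); C=cam('wrist',s); p,d=eyes.snapshot('wrist')
p2,d2=eyes.snapshot('top'); B=bev(cam('top'),p2,(.521,.1574),np.radians(99),.026,(-100,170),(-60,60),2.2)
B2=bev(C,p,(.521,.1574),np.radians(99),.026,(-100,170),(-60,60),2.2)
cv2.imwrite('pics/t7.png',np.hstack([B,B2])[...,::-1])
E
```

```text
t 16.7 tip guide x,y mm [2.6 1.3] z 0.1027 F guide [-0.7 -1.6] Fz -0.8
```

View pics/t7.png

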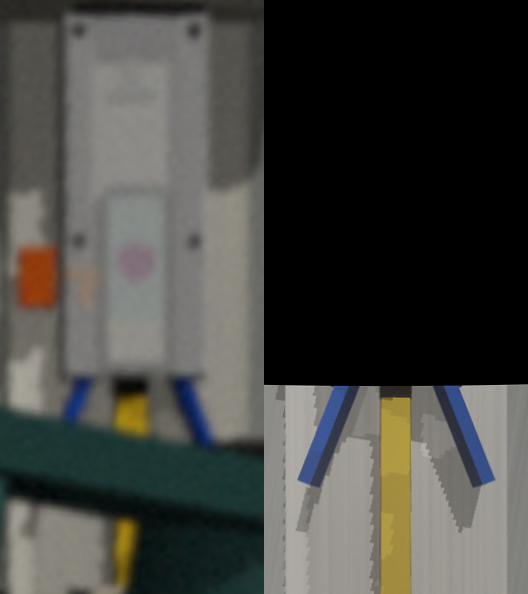

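The top view shows the carrier under the cover with its rear at about x 4 mm. The catch is held aside at rows 262–305 (about x 31–51), and the plunger is near x 125–140. I expect the snap with the rear near x 46–50.

Emit:
jog_arm:
  plan:
    - {"tx": 0.003, "ty": 0.0, "tz": 0.0, "rx": 0.0, "ry": 0.0, "rz": 0.0}
    - {"tx": 0.006, "ty": 0.0, "tz": 0.0, "rx": 0.0, "ry": 0.0, "rz": 0.0}
    - {"tx": 0.009, "ty": 0.0, "tz": 0.0, "rx": 0.0, "ry": 0.0, "rz": 0.0}
    - {"tx": 0.012, "ty": 0.0, "tz": 0.0, "rx": 0.0, "ry": 0.0, "rz": 0.0}
    - {"tx": 0.015, "ty": 0.0, "tz": 0.0, "rx": 0.0, "ry": 0.0, "rz": 0.0}
    - {"tx": 0.018, "ty": 0.0, "tz": 0.0, "rx": 0.0, "ry": 0.0, "rz": 0.0}
    - {"tx": 0.02, "ty": 0.0, "tz": 0.0, "rx": 0.0, "ry": 0.0, "rz": 0.0}

```text
time_s: 17.68
eef_pos: [0.5381, 0.0422, 0.1028]
tcp_rot: [0.0, 0.649, 0.761, 0.0]
ft_force: [0.3, -0.5, -1.9]
opening: 0.0199
grasp_force: 60.0
```

Emit:
jog_arm:
  plan:
    - {"tx": 0.002, "ty": 0.0, "tz": 0.0, "rx": 0.0, "ry": 0.0, "rz": 0.0}
    - {"tx": 0.004, "ty": 0.0, "tz": 0.0, "rx": 0.0, "ry": 0.0, "rz": 0.0}
    - {"tx": 0.006, "ty": 0.0, "tz": 0.0, "rx": 0.0, "ry": 0.0, "rz": 0.0}
    - {"tx": 0.008, "ty": 0.0, "tz": 0.0, "rx": 0.0, "ry": 0.0, "rz": 0.0}

```text
time_s: 18.18
eef_pos: [0.5368, 0.05, 0.1027]
tcp_rot: [-0.0, 0.649, 0.761, -0.0]
ft_force: [0.2, -1.7, -1.6]
opening: 0.0198
grasp_force: 60.0
```

Emit:
jog_arm:
  plan:
    - {"tx": 0.002, "ty": 0.0, "tz": 0.0, "rx": 0.0, "ry": 0.0, "rz": 0.0}
    - {"tx": 0.004, "ty": 0.0, "tz": 0.0, "rx": 0.0, "ry": 0.0, "rz": 0.0}

```text
time_s: 18.42
eef_pos: [0.5362, 0.054, 0.1027]
tcp_rot: [-0.0, 0.649, 0.761, 0.0]
ft_force: [-0.2, -1.2, -0.7]
opening: 0.0194
grasp_force: 60.0
```

Emit:
jog_arm:
  plan:
    - {"tx": 0.002, "ty": 0.0, "tz": 0.0, "rx": 0.0, "ry": 0.0, "rz": 0.0}
    - {"tx": 0.004, "ty": 0.0, "tz": 0.0, "rx": 0.0, "ry": 0.0, "rz": 0.0}

```text
time_s: 18.68
eef_pos: [0.5356, 0.0579, 0.1027]
tcp_rot: [-0.0, 0.649, 0.761, -0.0]
ft_force: [-0.2, -1.8, -1.3]
opening: 0.0196
grasp_force: 60.0
```

Emit:
jog_arm:
  plan:
    - {"tx": 0.001, "ty": 0.0, "tz": 0.0, "rx": 0.0, "ry": 0.0, "rz": 0.0}
    - {"tx": 0.002, "ty": 0.0, "tz": 0.0, "rx": 0.0, "ry": 0.0, "rz": 0.0}
    - {"tx": 0.003, "ty": 0.0, "tz": 0.0, "rx": 0.0, "ry": 0.0, "rz": 0.0}

```text
time_s: 19.05
eef_pos: [0.5351, 0.0608, 0.1027]
tcp_rot: [0.0, 0.649, 0.761, -0.0]
ft_force: [0.9, -1.1, -1.3]
opening: 0.0194
grasp_force: 60.0
```

Emit:
jog_arm:
  plan:
    - {"tx": 0.001, "ty": 0.0, "tz": 0.0, "rx": 0.0, "ry": 0.0, "rz": 0.0}
    - {"tx": 0.002, "ty": 0.0, "tz": 0.0, "rx": 0.0, "ry": 0.0, "rz": 0.0}
    - {"tx": 0.002, "ty": 0.0, "tz": 0.0, "rx": 0.0, "ry": 0.0, "rz": 0.0}

```text
time_s: 19.42
eef_pos: [0.5348, 0.0629, 0.1027]
tcp_rot: [-0.0, 0.649, 0.761, 0.0]
ft_force: [-0.2, -0.2, -1.6]
opening: 0.0196
grasp_force: 60.0
```

Emit:
jog_arm:
  plan:
    - {"tx": 0.001, "ty": 0.0, "tz": 0.0, "rx": 0.0, "ry": 0.0, "rz": 0.0}
    - {"tx": 0.002, "ty": 0.0, "tz": 0.0, "rx": 0.0, "ry": 0.0, "rz": 0.0}
    - {"tx": 0.002, "ty": 0.0, "tz": 0.0, "rx": 0.0, "ry": 0.0, "rz": 0.0}

```text
time_s: 19.8
eef_pos: [0.5345, 0.0646, 0.1028]
tcp_rot: [0.0, 0.649, 0.761, -0.0]
ft_force: [1.5, -3.8, -1.0]
opening: 0.0201
grasp_force: 60.0
```

Emit:
jog_arm:
  plan:
    - {"tx": 0.001, "ty": 0.0, "tz": 0.0, "rx": 0.0, "ry": 0.0, "rz": 0.0}
    - {"tx": 0.002, "ty": 0.0, "tz": 0.0, "rx": 0.0, "ry": 0.0, "rz": 0.0}
    - {"tx": 0.002, "ty": 0.0, "tz": 0.0, "rx": 0.0, "ry": 0.0, "rz": 0.0}

```text
time_s: 20.18
eef_pos: [0.5342, 0.0666, 0.1028]
tcp_rot: [0.0, 0.649, 0.761, -0.0]
ft_force: [0.9, -5.9, -0.7]
opening: 0.0192
grasp_force: 60.0
```

```bash
python3 - <<'E'
from h import *
gpos()
p2,d2=eyes.snapshot('top'); B=bev(cam('top'),p2,(.521,.1574),np.radians(99),.026,(-20,170),(-60,60),3.1)
cv2.imwrite('pics/t8.png',B[...,::-1])
E
```

```text
t 20.175 tip guide x,y mm [47.2  1.3] z 0.1028 F guide [-5.9  0. ] Fz -0.7
```

View pics/t8.png

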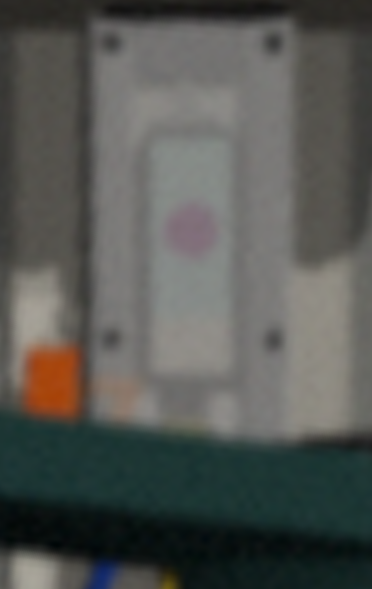

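The plunger is engaged at about 6 N. The carrier's rear (row 378) is right at the catch's square edge. I'll go on in 1 mm steps.

Emit:
jog_arm:
  plan:
    - {"tx": 0.001, "ty": 0.0, "tz": 0.0, "rx": 0.0, "ry": 0.0, "rz": 0.0}
    - {"tx": 0.001, "ty": 0.0, "tz": 0.0, "rx": 0.0, "ry": 0.0, "rz": 0.0}

```text
time_s: 20.48
eef_pos: [0.5341, 0.0674, 0.1029]
tcp_rot: [0.0, 0.649, 0.761, -0.0]
ft_force: [1.1, -6.0, 0.1]
opening: 0.0195
grasp_force: 60.0
```

Emit:
jog_arm:
  plan:
    - {"tx": 0.001, "ty": 0.0, "tz": 0.0, "rx": 0.0, "ry": 0.0, "rz": 0.0}
    - {"tx": 0.001, "ty": 0.0, "tz": 0.0, "rx": 0.0, "ry": 0.0, "rz": 0.0}

```text
time_s: 20.72
eef_pos: [0.5339, 0.0685, 0.1028]
tcp_rot: [0.0, 0.649, 0.761, -0.0]
ft_force: [0.4, -4.7, -0.7]
opening: 0.0194
grasp_force: 60.0
```

Emit:
jog_arm:
  plan:
    - {"tx": 0.001, "ty": 0.0, "tz": 0.0, "rx": 0.0, "ry": 0.0, "rz": 0.0}
    - {"tx": 0.001, "ty": 0.0, "tz": 0.0, "rx": 0.0, "ry": 0.0, "rz": 0.0}

```text
time_s: 20.98
eef_pos: [0.5338, 0.0693, 0.1029]
tcp_rot: [0.0, 0.649, 0.761, -0.0]
ft_force: [0.5, -8.1, -0.5]
opening: 0.0195
grasp_force: 60.0
```

Emit:
jog_arm:
  plan:
    - {"tx": 0.001, "ty": 0.0, "tz": 0.0, "rx": 0.0, "ry": 0.0, "rz": 0.0}
    - {"tx": 0.001, "ty": 0.0, "tz": 0.0, "rx": 0.0, "ry": 0.0, "rz": 0.0}

```text
time_s: 21.22
eef_pos: [0.5337, 0.0702, 0.1029]
tcp_rot: [0.0, 0.649, 0.761, -0.0]
ft_force: [1.9, -8.5, -0.4]
opening: 0.0197
grasp_force: 60.0
```

Emit:
jog_arm:
  plan:
    - {"tx": 0.001, "ty": 0.0, "tz": 0.0, "rx": 0.0, "ry": 0.0, "rz": 0.0}
    - {"tx": 0.001, "ty": 0.0, "tz": 0.0, "rx": 0.0, "ry": 0.0, "rz": 0.0}

```text
time_s: 21.48
eef_pos: [0.5336, 0.0711, 0.1029]
tcp_rot: [0.001, 0.649, 0.761, -0.0]
ft_force: [1.6, -9.9, -0.4]
opening: 0.0197
grasp_force: 60.0
```

Emit:
jog_arm:
  plan:
    - {"tx": 0.0, "ty": 0.0, "tz": 0.0, "rx": 0.0, "ry": 0.0, "rz": 0.0}

```text
time_s: 21.6
eef_pos: [0.5335, 0.0711, 0.1029]
tcp_rot: [0.001, 0.649, 0.761, -0.0]
ft_force: [1.8, -9.5, -0.0]
opening: 0.0198
grasp_force: 60.0
```

```bash
python3 - <<'E'
from h import *
gpos()
p2,d2=eyes.snapshot('top'); gpos(); B=bev(cam('top'),p2,(.521,.1574),np.radians(99),.026,(10,80),(-50,60),5)
cv2.imwrite('pics/t9.png',B[...,::-1])
E
```

```text
t 21.6 tip guide x,y mm [51.8  1.2] z 0.1029 F guide [-9.7 -0.3] Fz -0.0
t 21.65 tip guide x,y mm [51.8  1.2] z 0.1029 F guide [-10.1   1.3] Fz 0.3
```

```bash
python3 - <<'E'
from h import *
for f,xr,s in [('t7',(-100,170),2.2),('t8',(-20,170),3.1),('t9',(10,80),5)]:
    B=cv2.imread(f'pics/{f}.png'); 
    if f=='t7': B=B[:,:264]
    lab=cv2.cvtColor(B,cv2.COLOR_BGR2LAB).astype(float); h,w=B.shape[:2]
    X=xr[1]-np.arange(h)[:,None]/s+0*np.arange(w); Y=60-np.arange(w)[None]/s+0*np.arange(h)[:,None]
    b=lab[...,2]-128; a=lab[...,1]-128
    o=(a>25)&(b>25); 
    g=(X>25)&(X<60)&(Y<31)&(Y>3); wt=np.clip(a-6,0,None)*(b>4)*g
    print(f,'housing x',X[o].min().round(1),X[o].max().round(1),'y',Y[o].min().round(1),Y[o].max().round(1),Y[o].mean().round(2),'| faint wt',(wt.sum()/s/s).round(1),'x',((wt*X).sum()/wt.sum()).round(1),'y',((wt*Y).sum()/wt.sum()).round(2), 'extent y',np.percentile(Y[wt>0],[5,95]).round(1),'x',np.percentile(X[wt>0],[5,95]).round(1))
E
```

```text
<stdin>:10: RuntimeWarning: invalid value encountered in scalar divide
Traceback (most recent call last):
IndexError: index -1 is out of bounds for axis 0 with size 0
```

```bash
python3 - <<'E'
from h import *
# faint orange under cover: redness (R-B) relative to the cover, mean over x 40..50, profile along y
for f,x1,s in [('t6',90,2.3),('t7',170,2.2),('t8',170,3.1),('t9',80,5)]:
    B=cv2.imread(f'pics/{f}.png').astype(float)
    if f=='t7': B=B[:,:264]
    D=B[...,2]-B[...,0]; out=[]
    for x0,x2 in [(42,48),(32,38)]:
        q=D[int((x1-x2)*s):int((x1-x0)*s)].mean(0); out.append([int(q[int((60-y)*s)]) for y in range(40,2,-2)])
    print(f,*out,sep='\n  ')
E
```

```text
t6
  [133, 125, 92, 52, 17, 11, 17, 22, 24, 25, 26, 28, 28, 23, 15, 8, 6, 5, 5]
  [125, 115, 86, 49, 15, 3, 2, 4, 7, 18, 29, 28, 19, 13, 8, 6, 5, 4, 5]
t7
  [132, 125, 97, 51, 26, 21, 22, 24, 26, 27, 28, 27, 21, 10, 2, 0, -1, 0, 3]
  [128, 116, 91, 41, 13, 1, 3, 9, 21, 28, 27, 19, 11, 3, 1, 0, -1, -2, -2]
t8
  [150, 141, 108, 62, 30, 22, 23, 24, 26, 27, 29, 28, 22, 14, 7, 3, 3, 3, 2]
  [51, 52, 41, 18, 0, -6, -4, 0, 8, 16, 18, 13, 6, 3, 1, 1, 4, 7, 8]
t9
  [130, 123, 91, 46, 15, 11, 17, 22, 24, 25, 27, 29, 29, 22, 13, 7, 4, 3, 3]
  [-21, -22, -23, -21, -23, -22, -22, -22, -21, -20, -20, -17, -14, -14, -16, -17, -16, -13, -13]
```

Numerically, the catch's colour profile through the cover is back to its free, standing-out state: t9 matches t6, while t7 and t8 show it pressed aside. So it has snapped in. I'll withdraw the stick straight back.

Emit:
jog_arm:
  plan:
    - {"tx": -0.002, "ty": 0.0, "tz": 0.0, "rx": 0.0, "ry": 0.0, "rz": 0.0}
    - {"tx": -0.004, "ty": 0.0, "tz": 0.0, "rx": 0.0, "ry": 0.0, "rz": 0.0}
    - {"tx": -0.006, "ty": 0.0, "tz": 0.0, "rx": 0.0, "ry": 0.0, "rz": 0.0}
    - {"tx": -0.009, "ty": 0.0, "tz": 0.0, "rx": 0.0, "ry": 0.0, "rz": 0.0}
    - {"tx": -0.012, "ty": 0.0, "tz": 0.0, "rx": 0.0, "ry": 0.0, "rz": 0.0}
    - {"tx": -0.015, "ty": 0.0, "tz": 0.0, "rx": 0.0, "ry": 0.0, "rz": 0.0}

```text
time_s: 22.4
eef_pos: [0.5358, 0.0566, 0.1027]
tcp_rot: [-0.0, 0.649, 0.761, 0.0]
ft_force: [-0.1, 0.6, -1.4]
opening: 0.0197
grasp_force: 60.0
```

Emit:
jog_arm:
  plan:
    - {"tx": -0.01, "ty": 0.0, "tz": 0.0, "rx": 0.0, "ry": 0.0, "rz": 0.0}
    - {"tx": -0.025, "ty": 0.0, "tz": 0.0, "rx": 0.0, "ry": 0.0, "rz": 0.0}
    - {"tx": -0.04, "ty": 0.0, "tz": 0.0, "rx": 0.0, "ry": 0.0, "rz": 0.0}
    - {"tx": -0.055, "ty": 0.0, "tz": 0.0, "rx": 0.0, "ry": 0.0, "rz": 0.0}
    - {"tx": -0.07, "ty": 0.0, "tz": 0.0, "rx": 0.0, "ry": 0.0, "rz": 0.0}
    - {"tx": -0.085, "ty": 0.0, "tz": 0.0, "rx": 0.0, "ry": 0.0, "rz": 0.0}
    - {"tx": -0.105, "ty": 0.0, "tz": 0.0, "rx": 0.0, "ry": 0.0, "rz": 0.0}
    - {"tx": -0.13, "ty": 0.0, "tz": 0.0, "rx": 0.0, "ry": 0.0, "rz": 0.0}
    - {"tx": -0.15, "ty": 0.0, "tz": -0.03, "rx": 0.0, "ry": 0.0, "rz": 0.0}
    - {"tx": -0.17, "ty": 0.0, "tz": -0.07, "rx": 0.0, "ry": 0.0, "rz": 0.0}
    - {"tx": -0.18, "ty": 0.0, "tz": -0.1, "rx": 0.0, "ry": 0.0, "rz": 0.0}
    - {"tx": -0.18, "ty": 0.0, "tz": -0.1, "rx": 0.0, "ry": 0.0, "rz": 0.0}

```text
time_s: 23.9
eef_pos: [0.5648, -0.1224, 0.2049]
tcp_rot: [0.002, 0.65, 0.76, 0.001]
ft_force: [-0.3, -0.3, -2.1]
opening: 0.0197
grasp_force: 60.0
```

```bash
python3 - <<'E'
from h import *
s=gpos(); A=rot(s['tcp_rot']); print(s['eef_pos'],np.degrees(np.arctan2(A[1,0],A[0,0])),A[:,2].round(4))
p2,d2=eyes.snapshot('top'); C=cam('top'); B=bev(C,p2,(.521,.1574),np.radians(99),.026,(-20,170),(-60,60),3.1); cv2.imwrite('pics/t10.png',B[...,::-1])
D=B[...,0].astype(float)-B[...,2]
for x0,x2 in [(42,48),(32,38)]:
    q=D[int((170-x2)*3.1):int((170-x0)*3.1)].mean(0); print([int(q[int((60-y)*3.1)]) for y in range(40,2,-2)])
old=cv2.imread('pics/t8.png')[...,::-1]
for n,I in [('t8',old),('now',B)]:
    g=cv2.GaussianBlur(cv2.cvtColor(np.ascontiguousarray(I),cv2.COLOR_RGB2GRAY),(3,3),0); c=int(60*3.1); q=g[:,c-12:c+12].mean(1); print(n,[int(q[int((170-x)*3.1)]) for x in range(140,36,-2)])
t=eyes.trace('top','carrier')
for k in t[:3]:
    v,u=np.nonzero(k['region']); W=onplane(C,np.c_[u,v],.026)[:,:2].mean(0)-[.521,.1574]; a=np.radians(99); print(k['score'],(np.array([[np.cos(a),np.sin(a)],[-np.sin(a),np.cos(a)]])@W*1000).round(1),k['region'].sum())
# held stick check, tool axes
C=cam('wrist',get_state()); s=get_state(); p,d=eyes.snapshot('wrist'); H=np.array(C[0]['hand_eye']); Ct=(C[0],H[:3,:3],H[:3,3])
hsv=cv2.cvtColor(p,cv2.COLOR_RGB2HSV); m=cv2.erode(((hsv[...,0]>20)&(hsv[...,0]<32)&(hsv[...,1]>140)&(hsv[...,2]>60)).astype(np.uint8),np.ones((3,3)))
v,u=np.nonzero(m); t=deproj(Ct,np.c_[u,v],d); b=t[t[:,2]>.068]; print('blade x',b[:,0].min(),b[:,0].max(),'z',np.polyfit(b[:,0],b[:,2],1).round(4),'y',np.polyfit(b[:,0],b[:,1],1).round(4))
E
```

```text
t 23.9 tip guide x,y mm [-144.2    0.5] z 0.2049 F guide [-0.2  0.3] Fz -2.1
[ 0.56479277 -0.1223779   0.20494614] 98.990497023434 [ 0.0036 -0.001  -1.    ]
[132, 123, 93, 50, 19, 12, 18, 23, 25, 26, 26, 28, 29, 24, 15, 7, 4, 3, 3]
[127, 116, 87, 45, 14, 2, 3, 3, 8, 18, 28, 28, 20, 12, 7, 5, 5, 5, 4]
t8 [128, 130, 130, 129, 128, 122, 117, 121, 129, 134, 136, 137, 136, 136, 137, 135, 135, 133, 128, 122, 119, 117, 116, 117, 118, 120, 126, 131, 134, 135, 136, 135, 136, 136, 137, 137, 139, 140, 140, 140, 142, 142, 141, 140, 137, 126, 115, 108, 107, 107, 107, 108]
now [129, 131, 130, 128, 124, 118, 121, 129, 134, 136, 137, 137, 137, 137, 138, 137, 134, 127, 122, 119, 118, 118, 118, 119, 120, 126, 131, 135, 136, 137, 137, 136, 136, 137, 139, 140, 140, 140, 142, 142, 141, 142, 142, 139, 130, 117, 111, 117, 129, 136, 138, 139]
0.74 [-162.4 -115.5] 210
0.73 [  6.8 153.6] 228
blade x 0.02742052959063917 0.1253191279717663 z [0.0064 0.0759] y [-0.0035  0.0011]
```

The carrier stayed home after withdrawal and the catch stands out behind it. I'll take the stick back to the tray.

Emit:
jog_arm:
  plan:
    - {"tx": -0.202, "ty": -0.103, "tz": 0.0, "rx": 0.0, "ry": 0.0, "rz": 1.802}
    - {"tx": -0.202, "ty": -0.103, "tz": 0.0, "rx": 0.0, "ry": 0.0, "rz": 1.802}
    - {"tx": -0.202, "ty": -0.103, "tz": 0.0, "rx": 0.0, "ry": 0.0, "rz": 1.802}
    - {"tx": -0.202, "ty": -0.103, "tz": 0.0, "rx": 0.0, "ry": 0.0, "rz": 1.802}
    - {"tx": -0.202, "ty": -0.103, "tz": 0.0, "rx": 0.0, "ry": 0.0, "rz": 1.802}
    - {"tx": -0.202, "ty": -0.103, "tz": 0.0, "rx": 0.0, "ry": 0.0, "rz": 1.802}
    - {"tx": -0.202, "ty": -0.103, "tz": 0.0, "rx": 0.0, "ry": 0.0, "rz": 1.802}
    - {"tx": -0.202, "ty": -0.103, "tz": 0.0, "rx": 0.0, "ry": 0.0, "rz": 1.802}
    - {"tx": -0.202, "ty": -0.103, "tz": 0.0, "rx": 0.0, "ry": 0.0, "rz": 1.802}
    - {"tx": -0.202, "ty": -0.103, "tz": 0.0, "rx": 0.0, "ry": 0.0, "rz": 1.802}
    - {"tx": -0.202, "ty": -0.103, "tz": 0.0, "rx": 0.0, "ry": 0.0, "rz": 1.802}
    - {"tx": -0.202, "ty": -0.103, "tz": 0.0, "rx": 0.0, "ry": 0.0, "rz": 1.802}
    - {"tx": -0.202, "ty": -0.103, "tz": 0.0, "rx": 0.0, "ry": 0.0, "rz": 1.802}
    - {"tx": -0.202, "ty": -0.103, "tz": 0.0, "rx": 0.0, "ry": 0.0, "rz": 1.802}

```text
time_s: 25.8
eef_pos: [0.4941, -0.3366, 0.2027]
tcp_rot: [-0.0, 0.999, -0.036, -0.0]
ft_force: [0.9, -0.4, -1.1]
opening: 0.0197
grasp_force: 60.0
```

```bash
python3 - <<'E'
from h import *
s=get_state(); A=rot(s['tcp_rot']); print(np.round(s['eef_pos'],4),np.degrees(np.arctan2(A[1,0],A[0,0])),A[:,2].round(4),delta([.4942,-.3377,.0915]))
E
```

```text
[ 0.4941 -0.3366  0.2027] -4.144444049585926 [-1.e-04  1.e-04 -1.e+00] [0.00014096 0.00111256 0.11116064]
```

Emit:
jog_arm:
  plan:
    - {"tx": 0.0, "ty": 0.001, "tz": 0.05, "rx": 0.0, "ry": 0.0, "rz": 0.0}
    - {"tx": 0.0, "ty": 0.001, "tz": 0.09, "rx": 0.0, "ry": 0.0, "rz": 0.0}
    - {"tx": 0.0, "ty": 0.001, "tz": 0.105, "rx": 0.0, "ry": 0.0, "rz": 0.0}
    - {"tx": 0.0, "ty": 0.001, "tz": 0.109, "rx": 0.0, "ry": 0.0, "rz": 0.0}
    - {"tx": 0.0, "ty": 0.001, "tz": 0.111, "rx": 0.0, "ry": 0.0, "rz": 0.0}
    - {"tx": 0.0, "ty": 0.001, "tz": 0.111, "rx": 0.0, "ry": 0.0, "rz": 0.0}

```text
time_s: 26.55
eef_pos: [0.4945, -0.3379, 0.093]
tcp_rot: [0.0, 0.999, -0.037, 0.001]
ft_force: [1.5, -0.2, -1.8]
opening: 0.0196
grasp_force: 60.0
```

Emit:
jog_arm:
  plan:
    - {"tx": 0.0, "ty": 0.0, "tz": 0.0005, "rx": 0.0, "ry": 0.0, "rz": 0.0}
    - {"tx": 0.0, "ty": 0.0, "tz": 0.0005, "rx": 0.0, "ry": 0.0, "rz": 0.0}

```text
time_s: 26.8
eef_pos: [0.4942, -0.3377, 0.0916]
tcp_rot: [0.0, 0.999, -0.037, 0.0]
ft_force: [0.7, -0.2, -2.0]
opening: 0.0195
grasp_force: 60.0
```

Emit:
jog_arm:
  plan:
    - {"tx": 0.0, "ty": 0.0, "tz": 0.0005, "rx": 0.0, "ry": 0.0, "rz": 0.0}
    - {"tx": 0.0, "ty": 0.0, "tz": 0.0005, "rx": 0.0, "ry": 0.0, "rz": 0.0}
    - {"tx": 0.0, "ty": 0.0, "tz": 0.0005, "rx": 0.0, "ry": 0.0, "rz": 0.0}

```text
time_s: 27.18
eef_pos: [0.4941, -0.3377, 0.0909]
tcp_rot: [0.0, 0.999, -0.037, 0.0]
ft_force: [-0.7, 0.4, 0.7]
opening: 0.0194
grasp_force: 60.0
```

Emit:
jog_arm:
  plan:
    - {"tx": 0.0, "ty": 0.0, "tz": 0.0, "rx": 0.0, "ry": 0.0, "rz": 0.0}
    - {"tx": 0.0, "ty": 0.0, "tz": 0.0, "rx": 0.0, "ry": 0.0, "rz": 0.0}
    - {"tx": 0.0, "ty": 0.0, "tz": 0.0, "rx": 0.0, "ry": 0.0, "rz": 0.0}
    - {"tx": 0.0, "ty": 0.0, "tz": 0.0, "rx": 0.0, "ry": 0.0, "rz": 0.0}
  grip: 0.05

```text
time_s: 27.68
eef_pos: [0.4941, -0.3376, 0.0907]
tcp_rot: [0.0, 0.999, -0.037, -0.0]
ft_force: [-0.2, 0.2, -0.9]
opening: 0.0496
grasp_force: 0.0
```

Emit:
jog_arm:
  plan:
    - {"tx": 0.0, "ty": 0.0, "tz": -0.02, "rx": 0.0, "ry": 0.0, "rz": 0.0}
    - {"tx": 0.0, "ty": 0.0, "tz": -0.05, "rx": 0.0, "ry": 0.0, "rz": 0.0}
    - {"tx": 0.0, "ty": 0.0, "tz": -0.09, "rx": 0.0, "ry": 0.0, "rz": 0.0}
    - {"tx": 0.0, "ty": 0.0, "tz": -0.14, "rx": 0.0, "ry": 0.0, "rz": 0.0}
    - {"tx": 0.0, "ty": 0.0, "tz": -0.16, "rx": 0.0, "ry": 0.0, "rz": 0.0}
    - {"tx": 0.0, "ty": 0.0, "tz": -0.16, "rx": 0.0, "ry": 0.0, "rz": 0.0}
    - {"tx": 0.0, "ty": 0.0, "tz": -0.16, "rx": 0.0, "ry": 0.0, "rz": 0.0}

```text
time_s: 28.55
eef_pos: [0.4937, -0.3374, 0.2493]
tcp_rot: [-0.001, 0.999, -0.037, -0.001]
ft_force: [0.1, 0.1, -0.2]
opening: 0.0503
grasp_force: 0.0
```

```bash
python3 - <<'E'
from h import *
s=get_state(); print(s['time_s'],s['opening'],s['eef_pos'])
C=cam('wrist',s); p,d=eyes.snapshot('wrist')
hsv=cv2.cvtColor(p,cv2.COLOR_RGB2HSV); m=(hsv[...,0]>20)&(hsv[...,0]<32)&(hsv[...,1]>140)&(hsv[...,2]>60)
v,u=np.nonzero(m); P=deproj(C,np.c_[u,v],d); h=P[:,2]
for lo,hi in [(.034,.044),(.011,.02)]:
    q=(h>lo)&(h<hi); r=cv2.minAreaRect(P[q][:,:2].astype(np.float32)*1000); print(q.sum(),np.round(r[0],1),np.round(r[1],1),r[2],np.median(h[q]))
C=cam('top'); p,d=eyes.snapshot('top'); B=bev(C,p,(.521,.1574),np.radians(99),.026,(-20,170),(-60,60),3.1)
D=B[...,0].astype(float)-B[...,2]
for x0,x2 in [(42,48),(32,38)]:
    q=D[int((170-x2)*3.1):int((170-x0)*3.1)].mean(0); print([int(q[int((60-y)*3.1)]) for y in range(40,2,-2)])
for t in ['dishes','bottle','rack']: print(t,[(round(r['score'],2),np.round(r['box'])) for r in eyes.recognise('top',t)[:2]])
E
```

```text
28.55 0.05025181771191362 [ 0.49373853 -0.33740573  0.24925332]
900 [ 493.2 -337.9] [17.9 57.9] 85.37533569335938 0.038389472468642855
1084 [ 571.8 -343.8] [12.1 97.1] 85.62615966796875 0.014311448680686095
[120, 111, 84, 45, 16, 9, 16, 21, 22, 23, 25, 27, 27, 21, 12, 5, 4, 4, 3]
[114, 105, 79, 41, 13, 1, 1, 4, 8, 18, 26, 26, 19, 11, 6, 4, 4, 4, 6]
dishes [(0.62, array([229., 245., 268., 287.]))]
bottle [(0.58, array([247., 106., 267., 128.])), (0.54, array([ 70., 180., 254., 258.]))]
rack [(0.82, array([288., 104., 327., 131.]))]
```

The stick lies flat in the tray with the same heights and pose as at the start. The catch is still engaged and the bystanders have not moved.

```bash
python3 -c "
from plant import workorder; print(workorder.job_done())"
```

```text
the job is handed in; nothing more can be done
None
```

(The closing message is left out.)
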